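Hang a jade comb's teeth over the step's edge for a flaw check

ROBOT

A 6-joint arm with a two-finger parallel gripper is mounted at the origin on the work surface. World frame = base frame: x ahead of the robot, y to its left, z up, the work surface at z = 0. Lengths are in m, angles in rad, forces in N, time in s.
With the tool pointing down it reaches from about 0.35 to 0.975 m from the base axis. Payload 4.9 kg.
Tool frame: the origin (TCP) lies at the very end of the fingers, on their centre line; the grasp point (between the pads) lies 19 mm behind it (pinch_z is the distance from the TCP to the grasp point, in m); z points along the fingers, y is the line along which they close (so a half turn about z gives the same grasp; the last joint's range is limited). The gripper opens to 85 mm and grips with 20 to 120 N. Pads are 22 mm wide; open, the fingers measure 114 mm over their backs; the gripper's body (76 mm by 85 mm) begins 54 mm behind the grasp point. The pads swing forward as they close: fully open they stand 13 mm farther back than shut.
Start: joints at [1.153, 0.053, 1.613, -0, 1.476, -0.119], TCP at [0.184, 0.597, 0.231] pointing down, gripper open.
Joint ranges: [-3.01, 3.01], [-1.01, 2.22], [0.06, 2.58], [-1.02, 4.17], [0.09, 2.62], [-3.14, 3.14]. Speed limits (rad/s): [2.57, 2.57, 3.14, 3.14, 3.14, 3.14].

INTERFACE

Orientations are given as a unit quaternion [w, x, y, z].
In Python, from plant import * gives the robot as it stands. The module is installed in compiled form; this text tells all that it offers.
- The arm moves only by the tool play_rows, never from a script. Its arguments are lists of equal length, an entry for each row: "linear": the shift along the world's x, y, z in m, a list of three; "turn": the turn about the world's z in degrees. A call has 1 to 8 rows; each row shifts and turns the commanded pose from where the row before left it; what a row does not reach is not made up. A row lasts 1/8 s, in which the tool goes at most 62.5 mm and 10.7 degrees, less where a joint would pass 70% of its speed; a pose out of reach is approached as far as the arm can. A call is refused whole if a number of a shift passes 0.0625 or a number of a turn 10.7, either way. A call with a gripper value outside its range is refused whole. "hand" is the finger opening in m, from 0 to 0.0854, set as the call begins (left out, the last holds). The fingers move at their own pace and stop on an object; the grip force is fixed at half the most. Time passes only in rows, so rows that do not move let the fingers close. It gives the time, the measured TCP pose, the force, the opening and the grip force at its end, in the units of the state.
- state(): the state, without advancing time (a new reading comes with each control period).
- grab_frame(name): name is "scene" or "side" or "wrist"; returns the picture (384x512x3 uint8, red, green, blue); there is no depth.
- camera_info(name): a dict with "camera_matrix" (3x3 intrinsics, pixels), "origin" and "attitude" of the camera in the world; the wrist camera has in their place "mount" (4x4, takes a point from camera to tool coordinates, whose origin is the TCP and whose axes are the flange's). Camera axes: x right, y down, z forward; pixel columns grow to the right and rows downward; lengths in m; the calibration is good to about 2 mm. A picture is of the moment at which its call begins: read the wrist's pose just before it. camera_info takes no time and is no camera call.
- job_done(): hands the job in; it is judged then, once.
Trained networks look in the newest picture that a camera, given by its name, has taken for a name from the list of things; names that differ only in an ending like _2 or _b are one class to them, and where a whole thing is asked for, a point or a joint stands for the part that bears it (a point fixed in the world has none). Each returns a list of dicts, best first, with "p" (0 to 1); they miss things now and then, are a little off and sometimes report something else, mostly with a low value. They report only what shows in the picture. A call takes as long as a camera call. They do not tell look-alikes from the thing itself.
- trace(camera, thing): "region" (384x512 bool, what is visible of it) and "location" ([column, row] in pixels, amid what is visible of it).
The state is a dict: "time": time; "joint_pos": joint angles; "joint_vel": joint speeds; "joint_efforts": joint torques, N m; "tool_pos": TCP position; "tool_rot": TCP orientation; "contact_force": force on the tool from outside, world axes, zero at the start; "ft_torque": the same for the moment, N m; "gripper_width": opening from 0.0 (shut) to 1.0 (fully open); "grasp_force": force on a finger pad.
Only numpy, scipy, OpenCV 4.12 (cv2) and the standard library are available. Lean on these libraries where they do the work, as an engineer would, in place of code of your own. Each camera call takes 0.05 s, during which the arm holds its last target. There are 200 camera calls.

TASK

Get the jade comb ready for its flaw check: push it flat across the wooden display step with the fingertips until its teeth, all of them and only the teeth, stick out past the step's far edge above the light pad, and press the pad's round button right down to switch the light on. The comb must stay lying on the step and is not to be picked up; leave the other pieces where they are, and finish with the hand clear.

Things in the scene. Friction and masses are not known exactly. Their poses are not given: they have to be found in the camera images.
- comb: Flat pale-green jade comb lying on the step: 110 mm wide, 80 mm from back to tooth tips (55 mm solid back, nine 25 mm teeth), 8 mm thick, about 0.18 kg. Origin: on the underside, middle of the line of tooth roots. x points along the teeth (to the step's far edge, give or take 0.3 rad at the start), y along its width, z up. It tips off if the roots go some 18 mm past the edge.
- comb_root_left (a point): Point on the comb's underside on the line of tooth roots, 45 mm to the left (comb y = +45 mm) of its middle.
- comb_root_right (a point): Point on the comb's underside on the line of tooth roots, 45 mm to the right (comb y = -45 mm) of its middle.
- comb_back (a point): Middle of the straight outer face of the comb's back, half-way up its 8 mm thickness (comb x = -55 mm). The straight face is 94 mm long. The centre of mass lies 36 mm in front of it, 19 mm behind the roots.
- step_edge (a point): Middle of the upper far edge of the display step, a fixed light-wood bench 200 mm deep (x), 520 mm long (y), its top 40 mm above the table. x points out over the edge, square to it, y along the edge, z up. The step's top is at z = 0 of this frame, from x = -200 mm to 0 and y = -260 to +260 mm.
- light_pad: Fixed flat LED light pad on the table, tucked under the step's far edge: 130 mm (x) by 420 mm (y), 12 mm thick, aluminium frame with a white face. Origin: centre of its underside.
- pad_button (a joint): Travel of the light pad's spring push button: 0 up, 0.005 m fully down, which takes about 4 N straight down; anything from 0.0038 m counts as pressed right down. It springs back up when let go.
- pad_button_top (a point): Middle of the top of the light pad's round white button, 26 mm across, 33 mm above the table, at the pad's left end (pad y = +180 mm).
- guasha: Bystander: flat jade scraping board without teeth, 100 by 50 mm, 7 mm thick, on the step beside the comb (either side). Origin: centre of its underside.
- bangle: Bystander: jade bangle lying on the step near one end, 74 mm across, 11 mm high. Origin: centre of its underside.
- teapot: Bystander: miniature stone teapot standing on the step near the other end, 56 mm across the body, 82 mm over spout and handle, 42 mm high. Origin: centre of its underside.
- brush_pot: Bystander: cream stone brush pot with brushes, 86 mm across, about 250 mm high with the brushes, on the table to the left. Origin: centre of its underside.
- bowl: Bystander: yellow bowl of pebbles, 172 mm across, about 75 mm high, on the table to the left. Origin: centre of its underside.
- hairpin_long: Bystander: pale hairpin 175 mm long, 9 mm high, lying on the table to the right of the step. Origin: middle, on its underside.
- hairpin_short: Bystander: pale hairpin 130 mm long, 9 mm high, lying on the table to the right of the step. Origin: middle, on its underside.
Mind the look-alikes: they are no part of the job. Leave any purple look-alike of the comb alone.

How it is judged:
By the outcome, as a careful person would: the job done as asked, in the order asked, and still so for the second after the job is handed in, with the robot touching nothing.
It also fails if it takes over 42 s, if anything falls off the work surface, if the arm or the gripper's body presses on something with over 40 N, if the wrist force passes 120 N, or if a joint passes its speed limit or range.

## Working session

There is one attempt and no reset: what is moved stays moved. The work goes in short steps, Python scripts to look and compute and a tool call to move; the robot and the scene stay as the last step left them, time stands still between calls to the robot, and variables do not carry over. Pictures are saved under pics/ and viewed, at most 10 in all, crops included, and the job is handed in when it is done.

Besides the shell and the picture viewer there is one more tool, called after "Call:" by a JSON object that holds its "name" and its "arguments". play_rows: Moves the arm, as the interface text tells. Its arguments: {"type":"object","properties":{"linear":{"type":"array","items":{"type":"array","items":{"type":"number"}}},"turn":{"type":"array","items":{"type":"number"}},"hand":{"type":"number"}},"required":["linear","turn"]}

```bash
mkdir -p pics; cat > h.py <<'E'
from plant import *
import numpy as np, cv2
from scipy.spatial.transform import Rotation as R
def rot(a):
    a=np.array(a,float)
    if a.shape==(3,3): return a
    if a.size==4: return R.from_quat(a.ravel()[[1,2,3,0]]).as_matrix()
    raise Exception(a)
def cam(n, s=None):
    c=camera_info(n); K=np.array(c["camera_matrix"])
    if n=="wrist":
        s=s or state(); M=np.array(c["mount"]); T=np.eye(4); T[:3,:3]=rot(s["tool_rot"]); T[:3,3]=s["tool_pos"]
        W=T@M; return K,W[:3,3],W[:3,:3]
    return K,np.array(c["origin"]),rot(c["attitude"])
def px2w(cm,uv,z):
    K,o,A=cm; uv=np.atleast_2d(np.array(uv,float)); d=(A@np.linalg.inv(K)@np.c_[uv,np.ones(len(uv))].T).T
    return o+d*((z-o[2])/d[:,2])[:,None]
def w2px(cm,p):
    K,o,A=cm; q=(K@A.T@(np.atleast_2d(p)-o).T).T; return q[:,:2]/q[:,2:]
def save(n,im): cv2.imwrite("pics/"+n,im[:,:,::-1])
E
python3 - <<'E'
from h import *
for n in ("scene","side","wrist"):
    c=camera_info(n); print(n,{k:np.round(v,3).tolist() for k,v in c.items()})
a=grab_frame("scene"); b=grab_frame("side"); 
np.save("a.npy",a);np.save("b.npy",b)
save("s.png",cv2.resize(a,(800,600),interpolation=cv2.INTER_CUBIC)); save("d.png",cv2.resize(b,(800,600),interpolation=cv2.INTER_CUBIC))
for n in("scene","side"):
  for t in("comb","pad_button","light_pad","guasha","bangle","teapot"):
    for r in trace(n,t): print(n,t,round(r["p"],2),np.round(r["location"]),r["region"].sum())
print(state()["tool_rot"])
E
```

```text
scene {'camera_matrix': [[367.497, 0.0, 254.817], [0.0, 367.497, 189.281], [0.0, 0.0, 1.0]], 'origin': [1.209, 0.328, 0.836], 'attitude': [-0.211, 0.479, 0.782, -0.339]}
side {'camera_matrix': [[401.515, 0.0, 261.916], [0.0, 401.515, 191.72], [0.0, 0.0, 1.0]], 'origin': [-0.086, -0.648, 0.985], 'attitude': [-0.324, 0.88, -0.325, 0.127]}
wrist {'camera_matrix': [[334.406, 0.0, 254.789], [0.0, 334.406, 192.392], [0.0, 0.0, 1.0]], 'mount': [[0.001, -0.966, -0.259, 0.066], [1.0, 0.001, -0.0, 0.001], [0.0, -0.259, 0.966, -0.143], [0.0, 0.0, 0.0, 1.0]]}
scene comb 0.95 [233. 152.] 355
scene comb 0.84 [246. 197.] 688
scene comb 0.55 [147. 195.] 617
scene pad_button 0.45 [294. 268.] 66
scene light_pad 0.67 [245. 250.] 5095
scene guasha 0.57 [275. 229.] 460
scene bangle 0.54 [211. 182.] 205
scene teapot 0.8 [342. 223.] 260
side comb 0.93 [260. 279.] 1084
side comb 0.79 [369. 242.] 914
side comb 0.75 [278. 192.] 737
side comb 0.18 [266. 156.] 334
side light_pad 0.69 [305. 170.] 2352
side guasha 0.72 [264. 155.] 281
side bangle 0.58 [297. 215.] 251
side teapot 0.46 [220. 139.] 198
[1.15142004e-05 1.48874196e-01 9.88856144e-01 2.53515949e-05]
```

View pics/s.png

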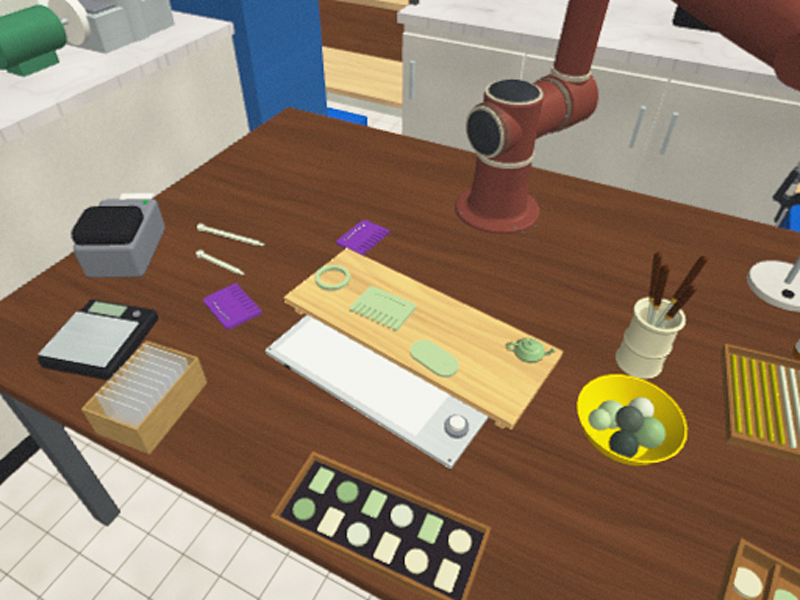

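View pics/d.png

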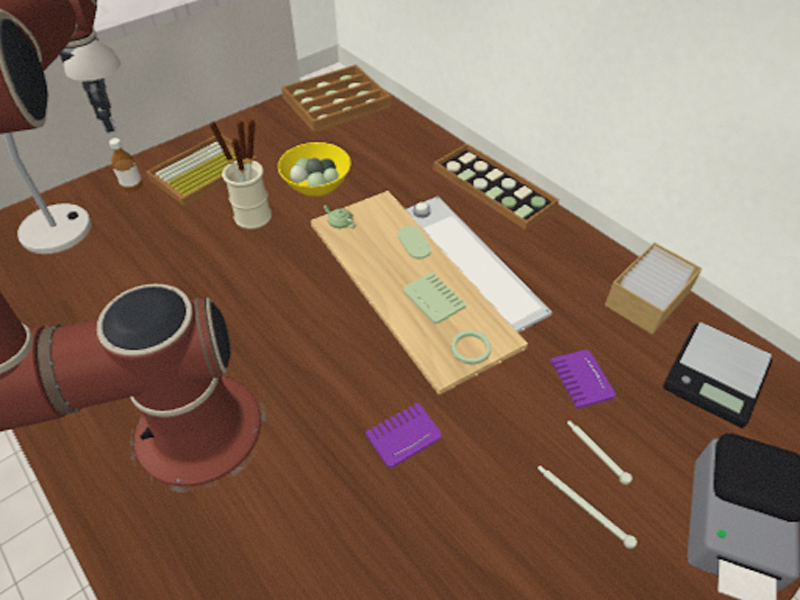

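Scene picture (800 px scale): the green comb lies at (383,308) on the step, between the bangle (332,277) and the gua sha (434,357). The pad button is at (456,425). The comb candidates are green (383,308) and purple (362,236) and (232,305). Green on the step fits the description, and the purple ones are look-alikes on the table. In the side view the teeth point towards the light pad. I'll confirm this in a crop while I measure.

```bash
cat > m.py <<'E'
from h import *
from scipy.optimize import least_squares
def stepmask(im):
    h=cv2.cvtColor(im,cv2.COLOR_RGB2HSV); return ((h[...,0]>10)&(h[...,0]<26)&(h[...,1]>60)&(h[...,2]>150)).astype(np.uint8)
E
python3 - <<'E'
from m import *
out=[]
for n,f,uv,bt in(("scene","a.npy",(246,197),(291.5,271)),("side","b.npy",(278,192),(270,134))):
    im=np.load(f); c=cam(n)
    m=stepmask(im); k,l,st,ce=cv2.connectedComponentsWithStats(m)
    p=px2w(c,[[uv[0],uv[1]]],.048)[0]
    # comp nearest to comb
    best=max(range(1,k),key=lambda i: st[i,4] if np.hypot(*(ce[i]-uv))<80 else 0)
    cn=max(cv2.findContours((l==best).astype(np.uint8),cv2.RETR_EXTERNAL,cv2.CHAIN_APPROX_NONE)[0],key=len)[:,0]
    P=px2w(c,cn,.04)[:,:2]; r=cv2.minAreaRect(P.astype(np.float32)*1000)
    print(n,"comb~",p.round(3),"step",np.round(r[0]),np.round(r[1]),r[2],np.round(cv2.boxPoints(r)).tolist())
    print(" button",px2w(c,[bt],.033).round(3))
    for t in trace(n,"comb"):
        if np.hypot(*(np.array(t["location"])-uv))<10:
            v,u=np.nonzero(t["region"]); Q=px2w(c,np.c_[u,v],.048)[:,:2]; r=cv2.minAreaRect(Q.astype(np.float32)*1000); print(" comb",np.round(r[0]),np.round(r[1]),r[2],np.round(cv2.boxPoints(r)).tolist())
    x,y=int(uv[0]),int(uv[1]); out.append(cv2.resize(im[y-50:y+50,x-33:x+33],(396,600),interpolation=cv2.INTER_CUBIC))
save("crop.png",np.hstack(out))
E
```

```text
scene comb~ [ 0.495 -0.059  0.048] step [502.  10.] [525. 218.] 80.94729614257812 [[353.0, -232.0], [568.0, -266.0], [651.0, 252.0], [435.0, 287.0]]
 button [[0.671 0.167 0.033]]
 comb [495. -64.] [114.  86.] 84.75543975830078 [[447.0, -117.0], [533.0, -125.0], [543.0, -11.0], [458.0, -4.0]]
side comb~ [ 0.487 -0.079  0.048] step [493.   4.] [527. 207.] 80.91300964355469 [[349.0, -240.0], [554.0, -273.0], [637.0, 248.0], [432.0, 280.0]]
 button [[0.658 0.15  0.033]]
 comb [488. -70.] [116.  82.] 86.30191040039062 [[444.0, -125.0], [526.0, -130.0], [533.0, -14.0], [451.0, -9.0]]
```

View pics/crop.png

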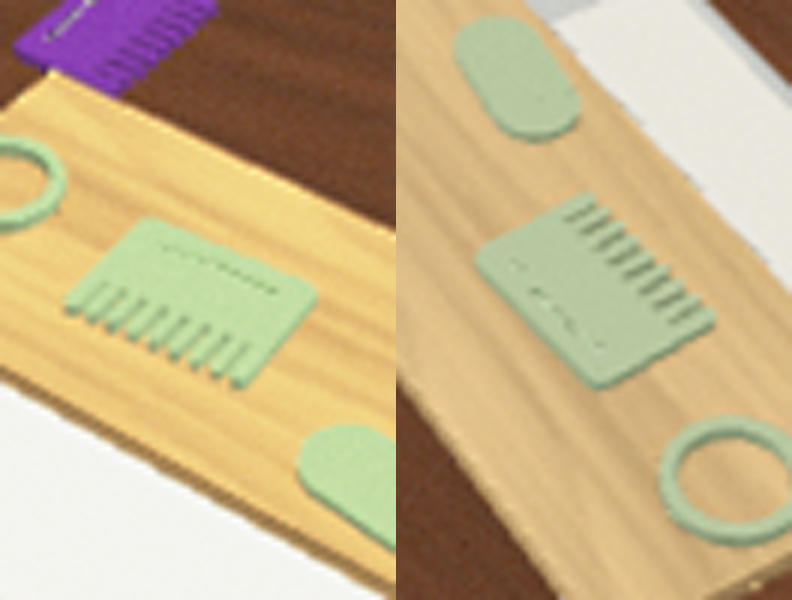

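The crop confirms it: a solid green comb on the step, nine teeth facing the pad. I'll check that the pot, gua sha and bangle leave enough clearance, then move in for a close look.

```bash
python3 - <<'E'
from m import *
c=cam("scene")
print("pot",px2w(c,[[410,232]],0.0).round(3),"bowl",px2w(c,[[404,270]],.03).round(3))
print("guasha",px2w(c,[[263+0,219],[277.5,228],[293,239]],.047).round(3),"bangle",px2w(c,[[212.5,177]],.05).round(3))
s=state(); print(s["time"],s["tool_pos"],s["gripper_width"],s["contact_force"])
E
```

```text
pot [[ 0.36   0.422 -0.   ]] bowl [[0.532 0.427 0.03 ]]
guasha [[0.553 0.027 0.047]
 [0.565 0.079 0.047]
 [0.582 0.133 0.047]] bangle [[ 0.464 -0.198  0.05 ]]
0.8 [0.18397824 0.59730052 0.23132714] 1.0007141737397 [-0.29419284  0.11523657 -0.46499968]
```

Call:
{"name": "play_rows", "arguments": {"linear": [[0.02,-0.06,0.01],[0.02,-0.06,0.01],[0.02,-0.06,0],[0.02,-0.06,0],[0.02,-0.06,0],[0.02,-0.06,0],[0.02,-0.06,0],[0.02,-0.06,0]], "turn": [1,1,1,1,1,1,1,1], "hand": 0.05}}

```text
time: 1.8
tool_pos: [0.3418, 0.1226, 0.2512]
tool_rot: [0.001, 0.079, 0.997, 0.0]
contact_force: [0.7, 0.5, -1.0]
gripper_width: 0.582
grasp_force: 0.0
```

Call:
{"name": "play_rows", "arguments": {"linear": [[0.02,-0.046,0],[0.02,-0.046,0],[0.02,-0.046,0],[0.018,-0.045,0],[0,0,0]], "turn": [0,0,0,0,0]}}

```text
time: 2.42
tool_pos: [0.42, -0.061, 0.2508]
tool_rot: [-0.0, 0.082, 0.997, -0.0]
contact_force: [0.1, 0.2, -0.1]
gripper_width: 0.587
grasp_force: 0.0
```

```bash
cat > w.py <<'E'
from m import *
import sys
s=state(); im=grab_frame("wrist"); c=cam("wrist",s); np.save("w.npy",im)
print(s["time"],np.round(s["tool_pos"],4),np.round(s["contact_force"],1))
# metric rectification of plane z=.048 in approx step frame; 2 px/mm, origin O
yaw=np.deg2rad(-9.05); ex=np.array([np.cos(yaw),np.sin(yaw)]); ey=np.array([-ex[1],ex[0]])
def rect(z,O,nx,ny,k):
    # output col = -ey direction (right), row = -ex (up is forward)
    uu,vv=np.meshgrid(np.arange(int(ny*k)),np.arange(int(nx*k)))
    P=np.array(O)+((nx/2-vv/k)[...,None]*ex+(ny/2-uu/k)[...,None]*ey)/1000
    q=w2px(c,np.c_[P.reshape(-1,2),np.full(P.size//2,z)]).astype(np.float32).reshape(*uu.shape,2)
    return cv2.remap(im,q[...,0],q[...,1],cv2.INTER_CUBIC)
O=[float(a) for a in sys.argv[2:4]] if len(sys.argv)>3 else [.51,-.07]
save(sys.argv[1],np.vstack([np.hstack([rect(.048,O,200,200,1.95),rect(.04,O,200,200,1.95)])]))
r=trace("wrist","comb")
for t in r:
    v,u=np.nonzero(t["region"]); Q=px2w(c,np.c_[u,v],.048)[:,:2]; b=cv2.minAreaRect(Q.astype(np.float32)*1000); print(round(t["p"],2),t["region"].sum(),np.round(b[0],1),np.round(b[1],1),b[2])
E
python3 w.py w1.png
```

```text
2.425 [ 0.42   -0.061   0.2508] [ 0.1  0.2 -0.1]
0.66 6157 [490.5 -67. ] [110.8  82.1] 85.70418548583984
0.58 939 [ 559.6 -341.3] [90.  63.2] 45.265899658203125
0.55 7098 [ 278.8 -222.6] [74.9 90.6] 81.33132934570312
```

View pics/w1.png

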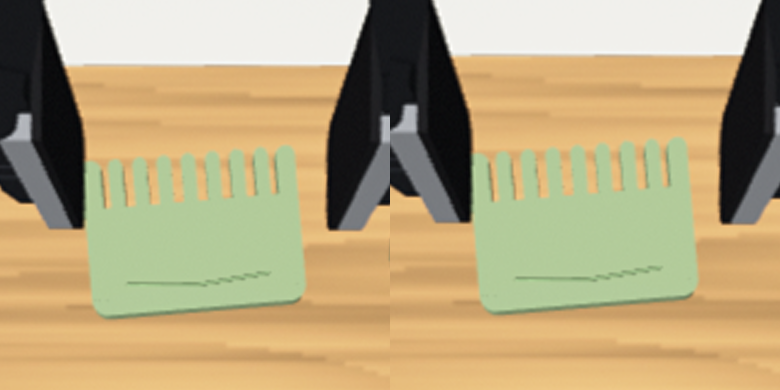

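The rectified wrist view has the step edge at row ~55 in the right (z=0.04) panel and the comb back at rows ~290–315. The comb's teeth point to the edge, and it is turned about 4° from square. I'll fit the edge line from this picture, then descend behind the comb.

```bash
cat > e.py <<'E'
from m import *
def edge(c,im,O=(.585,-.07)):
    """fit the wood->white boundary in image near predicted edge; returns point & direction yaw of edge normal"""
    yaw=np.deg2rad(-9.05); ex=np.array([np.cos(yaw),np.sin(yaw)]); ey=np.array([-ex[1],ex[0]]); P=[]
    sat=cv2.GaussianBlur(cv2.cvtColor(im,cv2.COLOR_RGB2HSV)[...,1].astype(np.float32),(3,3),0)
    d=np.arange(-25,25,.5)/1000
    for l in np.arange(-.09,.091,.004):
        L=np.array(O)+l*ey+d[:,None]*ex; q=w2px(c,np.c_[L,np.full(len(L),.04)]).astype(np.float32)
        v=cv2.remap(sat,q[None,:,0],q[None,:,1],cv2.INTER_LINEAR)[0]
        if v[:10].mean()>70 and v[-10:].mean()<40:
            P.append(L[np.nonzero(v>(v[:10].mean()+v[-10:].mean())/2)[0][-1]])
    P=np.array(P,np.float32)
    if len(P)<4: return None
    f=cv2.fitLine(P,cv2.DIST_HUBER,0,1e-5,1e-5).ravel(); 
    if f[1]<0:f[:2]*=-1
    r=(P-f[2:])@np.array([f[1],-f[0]])
    return f[2:],np.array([f[1],-f[0]]),len(P),np.std(r)
E
python3 - <<'E'
from e import *
s=state(); print(s["time"]); c=cam("wrist",s)
p,n,k,sd=edge(c,np.load("w.npy")); print("wrist",p,np.rad2deg(np.arctan2(n[1],n[0])),k,sd, "n.p",n@p,"comb centre to edge",n@(p-[.4905,-.067]))
r=edge(cam("scene"),np.load("a.npy")); print("scene",r)
r=edge(cam("side"),np.load("b.npy")); print("side",r)
E
```

```text
2.525
wrist [ 0.5790945  -0.08323586] -8.749142 35 0.00015563513 n.p 0.5850169 comb centre to edge 0.0900332392953488
scene (array([ 0.5898995 , -0.08374173], dtype=float32), array([ 0.98755145, -0.15729618], dtype=float32), 46, np.float32(0.00023312637))
side (array([ 0.5821345 , -0.07845451], dtype=float32), array([ 0.98752433, -0.15746641], dtype=float32), 46, np.float32(0.00032941753))
```

Call:
{"name": "play_rows", "arguments": {"linear": [[0,0,-0.05],[0,0,-0.05],[0,0,-0.05],[0,0,-0.04],[0,0,0]], "turn": [0,0,0,0,0]}}

```text
time: 3.15
tool_pos: [0.4165, -0.0565, 0.0577]
tool_rot: [-0.004, 0.078, 0.997, 0.001]
contact_force: [-0.1, -0.0, 0.8]
gripper_width: 0.583
grasp_force: 0.0
```

Call:
{"name": "play_rows", "arguments": {"linear": [[0.0,0,-0.005],[0,0,-0.005],[0,0,-0.002],[0,0,0]], "turn": [0,0,0,0]}}

```text
time: 3.65
tool_pos: [0.4199, -0.0587, 0.0493]
tool_rot: [0.0, 0.08, 0.997, -0.0]
contact_force: [-0.8, 0.3, 0.2]
gripper_width: 0.585
grasp_force: 0.0
```

Call:
{"name": "play_rows", "arguments": {"linear": [[0.0,0,-0.002],[0,0,-0.002],[0,0,0]], "turn": [0.3,0,0]}}

```text
time: 4.03
tool_pos: [0.4194, -0.0586, 0.0446]
tool_rot: [-0.0, 0.077, 0.997, 0.0]
contact_force: [0.5, -0.1, -0.3]
gripper_width: 0.582
grasp_force: 0.0
```

Call:
{"name": "play_rows", "arguments": {"linear": [[0.0,0,-0.002],[0,0,0]], "turn": [0.3,0]}}

```text
time: 4.28
tool_pos: [0.4194, -0.0585, 0.0426]
tool_rot: [-0.0, 0.074, 0.997, 0.0]
contact_force: [-1.3, -0.5, 0.2]
gripper_width: 0.585
grasp_force: 0.0
```

Call:
{"name": "play_rows", "arguments": {"linear": [[0.0,0,-0.001],[0,0,-0.001],[0,0,0]], "turn": [-0.3,0,0]}}

```text
time: 4.65
tool_pos: [0.4195, -0.0586, 0.0407]
tool_rot: [-0.0, 0.077, 0.997, 0.0]
contact_force: [-0.4, 0.6, -0.3]
gripper_width: 0.587
grasp_force: 0.0
```

Call:
{"name": "play_rows", "arguments": {"linear": [[0.0,0,-0.001],[0,0,0]], "turn": [0,0]}}

```text
time: 4.9
tool_pos: [0.4195, -0.0586, 0.0397]
tool_rot: [-0.0, 0.077, 0.997, 0.0]
contact_force: [0.5, 0.3, 0.5]
gripper_width: 0.583
grasp_force: 0.0
```

Call:
{"name": "play_rows", "arguments": {"linear": [[0.0,0,-0.001],[0,0,0]], "turn": [0,0]}}

```text
time: 5.15
tool_pos: [0.4195, -0.0586, 0.0387]
tool_rot: [-0.0, 0.077, 0.997, 0.0]
contact_force: [-0.2, -1.0, -0.4]
gripper_width: 0.585
grasp_force: 0.0
```

Call:
{"name": "play_rows", "arguments": {"linear": [[0.0,0,-0.001],[0,0,0]], "turn": [0,0]}}

```text
time: 5.4
tool_pos: [0.4195, -0.0586, 0.0377]
tool_rot: [-0.0, 0.077, 0.997, 0.0]
contact_force: [-0.0, -0.1, 0.7]
gripper_width: 0.583
grasp_force: 0.0
```

Call:
{"name": "play_rows", "arguments": {"linear": [[0.0,0,-0.001],[0,0,0]], "turn": [0,0]}}

```text
time: 5.65
tool_pos: [0.4197, -0.0586, 0.037]
tool_rot: [0.0, 0.077, 0.997, -0.0]
contact_force: [-0.2, 0.2, 1.6]
gripper_width: 0.585
grasp_force: 0.8
```

Touchdown was at TCP z≈0.037, so the tips sit about 3 mm back. I'll raise 2 mm and push along the step normal (0.988, -0.155).

Call:
{"name": "play_rows", "arguments": {"linear": [[0,0,0.002],[0.0079,-0.0012,0],[0.0079,-0.0012,0],[0.0079,-0.0012,0],[0.0079,-0.0012,0],[0.0079,-0.0012,0],[0.0079,-0.0012,0],[0.0079,-0.0013,0]], "turn": [0,0,0,0,0,0,0,0]}}

```text
time: 6.65
tool_pos: [0.4753, -0.0672, 0.0387]
tool_rot: [-0.0, 0.077, 0.997, -0.0]
contact_force: [-0.9, 0.6, -1.0]
gripper_width: 0.587
grasp_force: 0.4
```

Call:
{"name": "play_rows", "arguments": {"linear": [[0.006,-0.001,0],[0.006,-0.001,0],[0.004,-0.0005,0],[0.003,-0.0005,0],[0,0,0]], "turn": [0,0,0,0,0]}}

```text
time: 7.28
tool_pos: [0.4944, -0.0702, 0.039]
tool_rot: [0.0, 0.077, 0.997, -0.0]
contact_force: [0.7, -0.2, -0.1]
gripper_width: 0.59
grasp_force: 0.0
```

```bash
cat > look.py <<'E'
from e import *
import sys
s=state(); im=grab_frame("wrist"); np.save("w.npy",im); c=cam("wrist",s)
print(s["time"],np.round(s["tool_pos"],4),np.round(s["contact_force"],1))
r=edge(c,im); print("edge",r)
if r:
    n=r[1]; print("deg",np.rad2deg(np.arctan2(n[1],n[0])),"n.p",n@r[0], "tcp->edge", n@(r[0]-np.array(s["tool_pos"])[:2]))
for t in trace("wrist","comb"):
    v,u=np.nonzero(t["region"]); Q=px2w(c,np.c_[u,v],.048)[:,:2]; b=cv2.minAreaRect(Q.astype(np.float32)*1000); print(round(t["p"],2),t["region"].sum(),np.round(b[0],1),np.round(b[1],1),b[2])
    if r: print("  extent past edge (mm)", np.percentile((Q-r[0])@n*1000,[.2,99.8]).round(1))
save(sys.argv[1],cv2.resize(im,(800,600),interpolation=cv2.INTER_CUBIC))
E
python3 look.py w2.png
```

```text
7.275 [ 0.4944 -0.0702  0.039 ] [ 0.7 -0.2 -0.1]
edge (array([ 0.56927305, -0.07267056], dtype=float32), array([ 0.9885071 , -0.15117455], dtype=float32), 9, np.float32(0.00013317255))
deg -8.695 n.p 0.57371634 tcp->edge 0.07442206526947583
0.89 8308 [518.7 -73.3] [63.8 36.7] 81.93199157714844
  extent past edge (mm) [-67.9 -32.1]
```

View pics/w2.png

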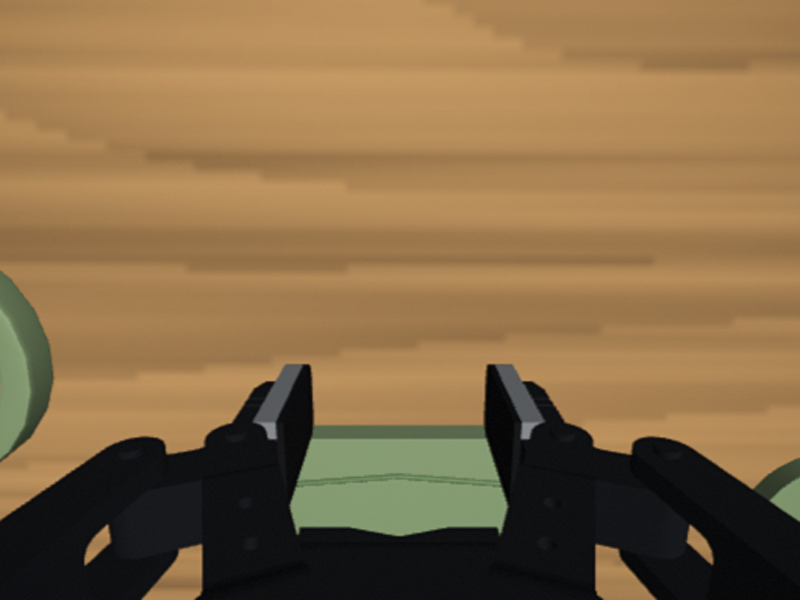

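The wrist view is upside down (image bottom = world +x). The comb's back sits square against both fingers, with its face at rows 425–438, and the step edge is hidden behind the gripper. I'll push 15 mm more, then back off and up for a precise look.

Call:
{"name": "play_rows", "arguments": {"linear": [[0.004,-0.0006,0],[0.004,-0.0006,0],[0.004,-0.0006,0],[0.003,-0.0005,0],[0,0,0],[-0.006,0.001,0],[-0.02,0.004,0.04],[-0.02,0.003,0.06]], "turn": [0,0,0,0,0,0,0,0]}}

```text
time: 8.38
tool_pos: [0.4607, -0.0638, 0.1368]
tool_rot: [-0.003, 0.077, 0.997, 0.001]
contact_force: [0.5, -0.4, 0.8]
gripper_width: 0.585
grasp_force: 0.0
```

Call:
{"name": "play_rows", "arguments": {"linear": [[-0.02,0.003,0.06],[-0.02,0.003,0.04],[0,0,0],[0,0,0]], "turn": [0,0,0,0]}}

```text
time: 8.88
tool_pos: [0.423, -0.0584, 0.2364]
tool_rot: [-0.0, 0.077, 0.997, 0.0]
contact_force: [-0.9, 0.1, -1.4]
gripper_width: 0.581
grasp_force: 0.0
```

```bash
sed -i 's/^save.*$/v=w2px(c,[[.58,-.08,.045]])[0].astype(int); x0=np.clip(v[0]-100,0,312); y0=np.clip(v[1]-75,0,234); print("crop",x0,y0); save(sys.argv[1],cv2.resize(im[y0:y0+150,x0:x0+200],(800,600),interpolation=cv2.INTER_CUBIC))/' look.py; python3 look.py w3.png
```

```text
8.875 [ 0.423  -0.0584  0.2364] [-0.9  0.1 -1.4]
edge (array([ 0.58446693, -0.07425483], dtype=float32), array([ 0.98077697, -0.19513221], dtype=float32), 7, np.float32(0.006485002))
deg -11.252446 n.p 0.5877212 tcp->edge 0.16143971373835278
0.95 1067 [ 560.8 -335. ] [95.6 60.1] 48.44743728637695
  extent past edge (mm) [-11.9  73.4]
0.66 5640 [556.9 -80.2] [108.8  81.1] 81.21092987060547
  extent past edge (mm) [-67.9  15.4]
0.63 7310 [ 283.3 -221.3] [75.8 82.6] 81.9352035522461
  extent past edge (mm) [-308.4 -225.5]
crop 156 231
```

View pics/w3.png

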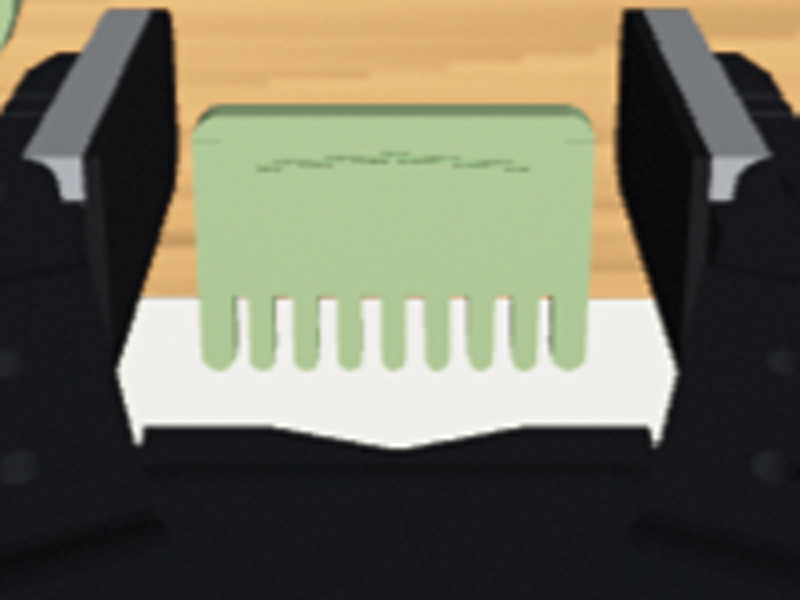

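In the crop the edge is at row ~297 (z=0.04), the roots at the top of the gaps at row ~294 (z=0.048), the back's top edge at row ~115 and the tips at row ~370. Next I'll convert these to millimetres, correcting for parallax.

```bash
cat > g.py <<'E'
from e import *
s=state(); c=cam("wrist",s); im=np.load("w.npy")
f=lambda col,row:(156+col/4-.375,231+row/4-.375)
n=np.array([.9877,-.1561])
# subpixel edge at columns beside comb: saturation profile
h=cv2.cvtColor(im,cv2.COLOR_RGB2HSV)[...,1].astype(float)
def cross(col,r0,r1,ch):
    u=int(round(f(col,0)[0])); a=int(f(0,r0)[1]); b=int(f(0,r1)[1]); p=ch[a:b,u]; t=(p[:2].mean()+p[-2:].mean())/2
    i=np.nonzero((p[:-1]-t)*(p[1:]-t)<=0)[0][0]; return u,a+i+(p[i]-t)/(p[i]-p[i+1])
E1=[cross(x,275,325,h) for x in (152,160,168,176,184,610,620,630,640)]
P=px2w(c,E1,.04)[:,:2]; e=P@n; print("edge n.p",e.round(4))
g=[cross(x,265,325,h) for x in (285,327,372,416,459,503)]; print("gap tops px",np.round(g,1).tolist())
for nm,z in(("z48",.048),("z40",.04)): print(nm,(px2w(c,g,z)[:,:2]@n-e.mean()).round(4)*1000)
bk=px2w(c,[f(x,116) for x in(230,400,560)],.048)[:,:2]; tp=px2w(c,[f(x,371) for x in(220,395,568)],.048)[:,:2]
bb=px2w(c,[f(x,105) for x in(230,400,560)],.040)[:,:2]
print("back top",((bk@n-e.mean())*1000).round(1),"back bottom",((bb@n-e.mean())*1000).round(1),"tips",((tp@n-e.mean())*1000).round(1))
E
python3 g.py
```

```text
edge n.p [0.584  0.584  0.584  0.584  0.584  0.5844 0.5844 0.5844 0.5844]
gap tops px [[227.0, 305.4], [237.0, 305.4], [249.0, 305.5], [260.0, 305.5], [270.0, 305.5], [281.0, 305.5]]
z48 [-4.6 -4.6 -4.6 -4.6 -4.6 -4.7]
z40 [0.7 0.7 0.7 0.7 0.7 0.6]
back top [-60.6 -60.7 -60.9] back bottom [-59.9 -60.1 -60.2] tips [18.7 18.5 18.4]
```

The back reads −60.3 mm and the roots about −5.4 mm, square to within 0.2°. It needs 5.5 mm more, so I'll come back down behind the comb.

Call:
{"name": "play_rows", "arguments": {"linear": [[0.013,-0.002,-0.04],[0.013,-0.002,-0.04],[0.013,-0.002,-0.04],[0.014,-0.002,-0.04],[0.014,-0.003,-0.034],[0,0,0],[0,0,0]], "turn": [0,0,0,0,0,0,0]}}

```text
time: 9.85
tool_pos: [0.4894, -0.0691, 0.0418]
tool_rot: [-0.002, 0.077, 0.997, 0.0]
contact_force: [0.1, 0.4, -0.7]
gripper_width: 0.586
grasp_force: 0.0
```

Call:
{"name": "play_rows", "arguments": {"linear": [[0.006,-0.001,-0.0025],[0.006,-0.001,0],[0.004,-0.0006,0],[0.003,-0.0005,0],[0.002,-0.0003,0],[0,0,0]], "turn": [0,0,0,0,0,0]}}

```text
time: 10.6
tool_pos: [0.5114, -0.0729, 0.0408]
tool_rot: [-0.0, 0.077, 0.997, -0.0]
contact_force: [-0.3, -0.6, 0.4]
gripper_width: 0.585
grasp_force: 0.3
```

Call:
{"name": "play_rows", "arguments": {"linear": [[0.0015,-0.0002,0],[0.0015,-0.0003,0],[0.0005,0,0],[0,0,0]], "turn": [0,0,0,0]}}

```text
time: 11.1
tool_pos: [0.515, -0.0734, 0.0407]
tool_rot: [0.0, 0.077, 0.997, -0.0]
contact_force: [-0.5, 1.2, 0.5]
gripper_width: 0.586
grasp_force: 0.5
```

Call:
{"name": "play_rows", "arguments": {"linear": [[-0.006,0.001,0],[-0.02,0.004,0.04],[-0.02,0.003,0.06],[-0.02,0.003,0.06],[-0.025,0.004,0.035],[0,0,0],[0,0,0]], "turn": [0,0,0,0,0,0,0]}}

```text
time: 11.98
tool_pos: [0.4242, -0.0583, 0.2335]
tool_rot: [-0.0, 0.077, 0.997, 0.0]
contact_force: [-0.2, -0.1, -1.1]
gripper_width: 0.582
grasp_force: 0.0
```

```bash
python3 look.py w4.png
```

```text
11.975 [ 0.4242 -0.0583  0.2335] [-0.2 -0.1 -1.1]
edge (array([ 0.5802321 , -0.08139183], dtype=float32), array([ 0.9877479 , -0.15605782], dtype=float32), 6, np.float32(0.00016929458))
deg -8.97815 n.p 0.58582485 tcp->edge 0.1577526558218387
0.93 5896 [562.6 -80.5] [109.9  83.6] 81.21562194824219
  extent past edge (mm) [-59.4  23. ]
0.68 1120 [ 559.5 -332.6] [94.9 63.6] 47.874046325683594
  extent past edge (mm) [-20.9  67.2]
0.59 7028 [ 284.2 -221.5] [75.4 79.4] 81.20881652832031
  extent past edge (mm) [-310.3 -230.8]
crop 156 232
```

View pics/w4.png

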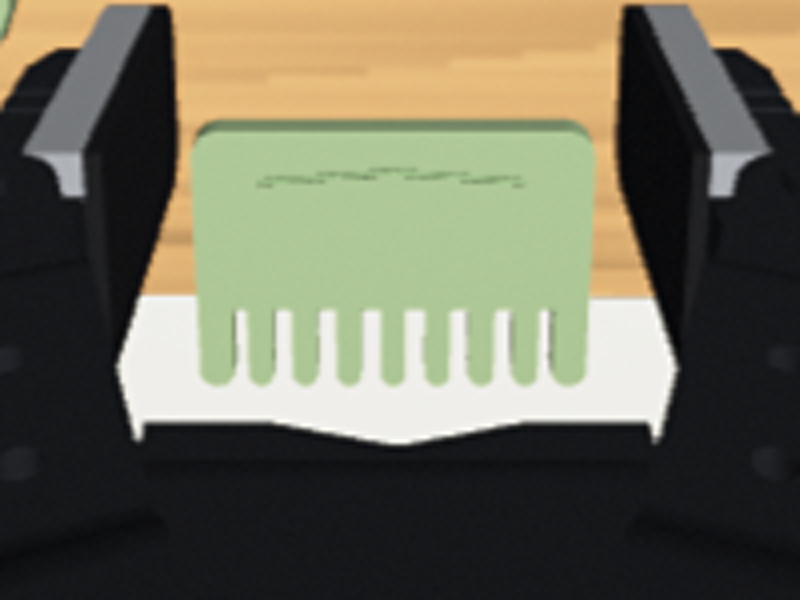

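Edge at row ~296, gap tops at row ~310, back top/bottom at rows ~131/121, tips at row ~385. I'll convert these the same way as before.

```bash
sed -e 's/231+row/232+row/; s/f(x,116)/f(x,131.5)/; s/f(x,371)/f(x,386)/; s/f(x,105)/f(x,120.5)/; s/,265,325,h/,285,340,h/' g.py > g2.py; python3 g2.py; python3 - <<'E'
from h import *
s=state(); im=grab_frame("side"); np.save("b2.npy",im)
for t in trace("side","pad_button"): print(round(t["p"],2),np.round(t["location"],1),t["region"].sum(), px2w(cam("side"),[t["location"]],.033).round(4))
a=grab_frame("scene"); np.save("a2.npy",a)
for t in trace("scene","pad_button"): print(round(t["p"],2),np.round(t["location"],1),t["region"].sum(), px2w(cam("scene"),[t["location"]],.033).round(4))
E
```

```text
edge n.p [0.5842 0.5841 0.5841 0.5842 0.5841 0.5843 0.5843 0.5842 0.5843]
gap tops px [[227.0, 309.0], [237.0, 309.0], [249.0, 309.1], [260.0, 309.0], [270.0, 309.0], [281.0, 309.1]]
z48 [-0.7 -0.7 -0.7 -0.8 -0.8 -0.8]
z40 [4.7 4.7 4.7 4.6 4.6 4.6]
back top [-55.1 -55.2 -55.3] back bottom [-54.3 -54.4 -54.6] tips [24.  23.9 23.7]
0.4 [292.4 269.2] 97 [[0.6648 0.1673 0.033 ]]
```

The roots are within about 0.5 mm of the edge, the comb is square, and the comb stage is done. Now a closer look at the button.

Call:
{"name": "play_rows", "arguments": {"linear": [[0.02,0.05,0],[0.02,0.05,0],[0.02,0.05,0],[0.02,0.05,0],[0.023,0.047,0],[0,0,0],[0,0,0]], "turn": [0,0,0,0,0,0,0]}}

```text
time: 13.15
tool_pos: [0.5272, 0.1884, 0.2334]
tool_rot: [-0.001, 0.077, 0.997, -0.0]
contact_force: [0.4, -0.6, 0.3]
gripper_width: 0.584
grasp_force: 0.0
```

```bash
python3 - <<'E'
from h import *
s=state(); im=grab_frame("wrist"); c=cam("wrist",s); print(s["time"],np.round(s["tool_pos"],4))
for t in trace("wrist","pad_button"):
    v,u=np.nonzero(t["region"]); Q=px2w(c,np.c_[u,v],.033)[:,:2]; b=cv2.minEnclosingCircle(Q.astype(np.float32)*1000); print(round(t["p"],2),np.round(t["location"],1),t["region"].sum(),px2w(c,[t["location"]],.033).round(4),b)
x,y=w2px(c,[[.665,.165,.033]])[0].astype(int); x0=np.clip(x-60,0,392);y0=np.clip(y-45,0,294); print(x0,y0)
save("b.png",cv2.resize(im[y0:y0+90,x0:x0+120],(800,600),interpolation=cv2.INTER_CUBIC))
E
```

```text
13.15 [0.5272 0.1884 0.2334]
0.69 [251. 286.] 395 [[0.6619 0.1637 0.033 ]] ((662.2774658203125, 165.4120330810547), 14.384255409240723)
192 243
```

View pics/b.png

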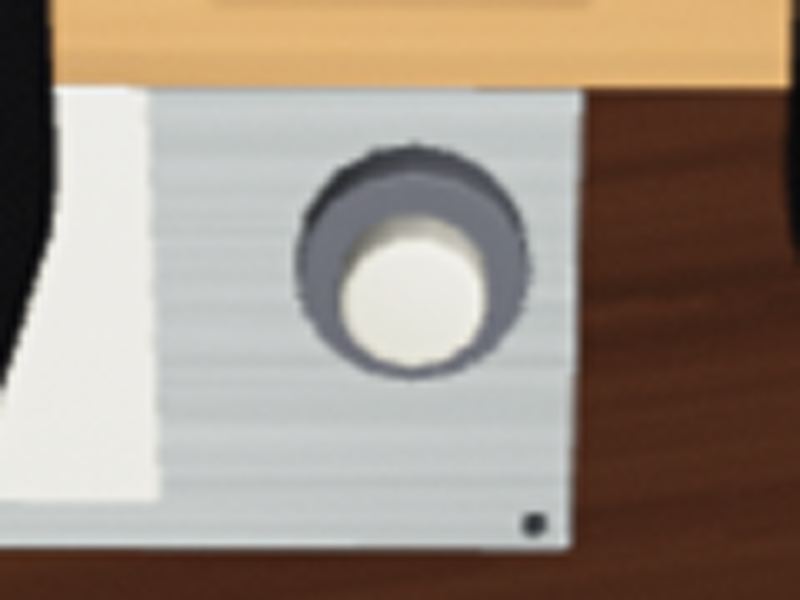

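The white button top is centred at crop (412,301), which puts it at about (0.664, 0.166). I'll shut the fingers, move over it and descend.

Call:
{"name": "play_rows", "arguments": {"linear": [[0.045,-0.0075,0],[0.045,-0.0075,0],[0.047,-0.0075,-0.01],[0,0,-0.05],[0,0,-0.05],[0,0,-0.05],[0,0,-0.015],[0,0,0]], "turn": [0,0,0,0,0,0,0,0], "hand": 0}}

```text
time: 14.25
tool_pos: [0.6641, 0.1653, 0.0591]
tool_rot: [-0.001, 0.077, 0.997, -0.0]
contact_force: [0.1, 0.3, 0.7]
gripper_width: -0.006
grasp_force: 0.0
```

Call:
{"name": "play_rows", "arguments": {"linear": [[0,0.0005,-0.01],[0,0,-0.01],[0,0,-0.004],[0,0,0],[0,0,0]], "turn": [0,0,0,0,0]}}

```text
time: 14.88
tool_pos: [0.6647, 0.1666, 0.0356]
tool_rot: [0.0, 0.077, 0.997, 0.0]
contact_force: [0.2, -0.1, -0.1]
gripper_width: 0.003
grasp_force: 0.0
```

Call:
{"name": "play_rows", "arguments": {"linear": [[0,0,-0.002],[0,0,-0.002],[0,0,0]], "turn": [0,0,0]}}

```text
time: 15.25
tool_pos: [0.6648, 0.1666, 0.0316]
tool_rot: [0.0, 0.077, 0.997, 0.0]
contact_force: [0.8, 0.5, 1.8]
gripper_width: -0.0
grasp_force: 0.9
```

Call:
{"name": "play_rows", "arguments": {"linear": [[0,0,-0.001],[0,0,-0.001],[0,0,-0.001],[0,0,0]], "turn": [0,0,0,0]}}

```text
time: 15.75
tool_pos: [0.6648, 0.1666, 0.0285]
tool_rot: [0.0, 0.077, 0.997, 0.0]
contact_force: [-0.4, 0.7, 3.7]
gripper_width: -0.004
grasp_force: 1.8
```

Call:
{"name": "play_rows", "arguments": {"linear": [[0,0,-0.001],[0,0,0],[0,0,0]], "turn": [0,0,0]}}

```text
time: 16.12
tool_pos: [0.6648, 0.1666, 0.028]
tool_rot: [0.0, 0.077, 0.997, 0.0]
contact_force: [-1.1, -0.1, 6.4]
gripper_width: -0.001
grasp_force: 3.0
```

The button has bottomed out: 6.4 N at z=0.028. I'll retreat straight up, move clear, and check.

Call:
{"name": "play_rows", "arguments": {"linear": [[0,0,0.005],[0,0,0.03],[0,0,0.06],[0,0,0.06],[-0.02,0.02,0.05],[-0.04,0.04,0],[-0.04,0.04,0],[0,0,0]], "turn": [0,0,0,0,0,0,0,0]}}

```text
time: 17.12
tool_pos: [0.5615, 0.2687, 0.2313]
tool_rot: [-0.001, 0.075, 0.997, -0.0]
contact_force: [0.3, -0.3, 0.1]
gripper_width: 0.001
grasp_force: 0.0
```

```bash
python3 - <<'E'
from h import *
a=grab_frame("scene"); b=grab_frame("side"); c=cam("scene")
uv=w2px(c,[[.62,-.02,.012]])[0].astype(int); A=np.load("a.npy"); A2=np.load("a2.npy")
print(state()["time"],[x[uv[1]-4:uv[1]+4,uv[0]-4:uv[0]+4].mean((0,1)).round() for x in(A,A2,a)])
B=np.load("b2.npy")
save("f.png",np.hstack([cv2.resize(a[145:285,170:370],(400,280),interpolation=cv2.INTER_CUBIC),cv2.resize(b[110:250,190:390],(400,280),interpolation=cv2.INTER_CUBIC)]))
E
```

```text
17.225 [array([244., 244., 240.]), array([244., 244., 240.]), array([244., 244., 240.])]
```

View pics/f.png

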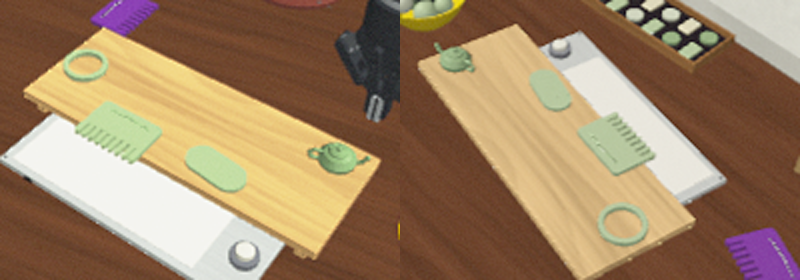

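Both final views show the comb lying flat with its teeth over the pad, the other pieces where they were, and the hand clear. The pad's brightness doesn't change in the pictures, but the button went its full 5 mm (33 to 28 mm, 6.4 N at the stop).

```bash
python3 -c "
from plant import *
print(job_done())"
```

```text
the job is handed in; nothing more can be done
None
```

I handed in the job at about 17 s: the comb lies flat on the step with its tooth roots within about 1 mm of the edge, the button was then pressed its full 5 mm, and the hand is clear, but the pictures show no change in the pad's brightness to confirm the light is on.

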